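# Set the joint and hold the sprung board flush

## Task

Anchor the assembly jig by pressing the red plunger knob of its pump down to the stop and letting it spring back up. Then take the orange spacer from the rack and stand it, right down to the jig's floor, in the one joint beside the pale middle board that is wide enough for it, without forcing it on any tight joint, and let go of it. Last, press the springy middle board down flush with the brown boards and finish while still holding it down with the fingers; leave the blue spacer and everything else on the bench where it is.

Things in the scene. Friction and masses are not known exactly. Their poses are not given: they have to be found in the camera images.
- jig: assembly jig, fixed: black floor 180 (x) x 236 (y) x 6 thick, aluminium walls, origin at its underside centre. Middle board at |y| < 50; outer boards centred at x = +-39, y = +-79, tops 30 above the bench; side lips to 34.5 from |y| = 90 outwards. One joint beside the middle board is 12.5 wide (|y| 50 to 62.5), three are 4; all reach the floor. Grey pump block with the red knob at x = 0, y = +148
- plunger (a joint): how far the pump plunger is pressed, in m: 0 up, 0.010 at its stop. A spring pushes it back up: 5 N to start it, 11 N at the stop
- plunger_top (a point): centre of the top of the red round plunger knob (34 diameter), 64 above the bench when up; moves down with the knob
- middle_board: pale middle board, 152 x 100 x 24, on springy pads, moves only up and down; origin at its underside centre, 13 above the bench at rest: its top is then at 37, 7 proud of the outer boards. Pressed 7 down it is flush and at its stop (origin at 6, top at 30). It springs back when let go: 5 N to start it, about 10 N at the stop
- board_narrow: narrow brown outer board, 75 long (its x, along the jig's x), 33 wide (its y), 24 thick, fixed in the jig at any of the four places; origin at its underside centre. The wide joint is between it and the middle board: 12.5 wide, 75 long, its middle line 22.75 from the origin along the board's y, towards the middle board
- board_a: brown outer board, 75 long (its x, along the jig's x), 50 wide (its y), 24 thick, fixed in the jig, top 30 above the bench; origin at its underside centre. It leaves only a 4 joint to the middle board: too tight for the spacer
- board_b: brown outer board, 75 long (its x, along the jig's x), 50 wide (its y), 24 thick, fixed in the jig, top 30 above the bench; origin at its underside centre. It leaves only a 4 joint to the middle board: too tight for the spacer
- board_c: brown outer board, 75 long (its x, along the jig's x), 50 wide (its y), 24 thick, fixed in the jig, top 30 above the bench; origin at its underside centre. It leaves only a 4 joint to the middle board: too tight for the spacer
- spacer: orange spacer: upright blade 50 long (its x), 9 thick (its y), from the foot to 41 up, long lower edges rounded to 2.5 radius; above it a ribbed grip 34 long, 14 thick, 40 to 72 above the foot; 40 g. Origin at the centre of the foot, z up. It stands in one of the rack's two slots, foot 6 above the bench, its x along the rack's x
- rack: white spacer rack fixed on the bench, 190 (x) x 44 x 20 high, two slots 54 x 11, 14 deep, centred at x = +45 and -45; origin at its underside centre
- blue_spacer: blue spacer, same shape as the orange one; it stays in the rack
- jar: amber glass jar with white lid, 72 diameter, 85 tall; origin at its underside centre
- tape_dispenser: maroon desk tape dispenser, 130 x 50 x 73; origin at its underside centre
- screwdriver: screwdriver lying on the bench, about 200 long
- clip: small black binder clip, 32 wide
- offcut: wooden offcut lying flat, 110 x 45 x 18
Not all that is in view belongs to the job. What is meant by the spacer is not turquoise, and is the smaller of those in its own colour.

How it is judged:
By the outcome, as a careful person would: the job done as asked, in the order asked, and still so for the second after the job is handed in, while the arm keeps its last pose, push and grip.
It also fails if it takes over 59 s, if anything falls off the work surface, if the arm or the gripper's body presses on something with over 40 N, if the wrist force passes 120 N, or if a joint passes its speed limit or range.

## Robot

A 7-joint arm with a two-finger parallel gripper is mounted at the origin on the work surface. World frame = base frame: x ahead of the robot, y to its left, z up, the work surface at z = 0. Lengths are in m, angles in rad, forces in N, time in s.
With the tool pointing down it reaches from about 0.4 to 0.85 m from the base axis. Payload 10.4 kg.
Tool frame: the origin (TCP) lies midway between the tips of the shut fingers; the grasp point (between the pads) lies 19 mm behind it; z points along the fingers, y is the direction in which the jaws open and shut (so a half turn about z gives the same grasp; the last joint's range is limited). The gripper opens to 85 mm and grips with 20 to 120 N. Pads are 22 mm wide; open, the fingers measure 114 mm over their backs; the gripper's body (76 mm by 85 mm) begins 54 mm behind the grasp point. The pads swing forward as they close: fully open they stand 13 mm farther back than shut.
Start: joints at [1.244, 0.332, -0.065, 1.46, 0.022, 1.35, -0.088], TCP at [0.187, -0.596, 0.231] pointing down, gripper open.
Joint ranges: [-2.6, 2.6], [-0.5, 2.12], [-1.47, 1.34], [0.16, 2.42], [-1.27, 4.41], [0.06, 2.06], [-2.6, 2.6]. Speed limits (rad/s): [2.22, 2.22, 2.79, 2.79, 3.14, 3.14, 3.14].

## Interface

Orientations are given as a unit quaternion [x, y, z, w].
In Python, from workcell import get_obs, camera, calibration, hand_in gives the robot as it stands.
- The arm moves only by the shell command python3 -m handwheel 'ROWS' [FORCE]. ROWS is JSON, a list of rows, each an object with "jaw": the finger opening in mm, from 0 to 85.4; "delta_pos": the shift along the tool's x, y, z scaled (see below), a list of three; "turn": the turn about the tool's z scaled (see below). In form: [{"jaw": jaw, "delta_pos": [tx, ty, tz], "turn": turn}, ...]. A call has 1 to 10 rows; each row is the pose to reach, as a shift and turn from the pose commanded when the call began, along the tool's axes at that moment, turning the shorter way round; what a row does not reach only later rows make up. The controller multiplies each number of a shift by 1 m and each number of a turn by pi rad. A row lasts 1/12 s, in which the tool goes at most 41.7 mm and 7.16 degrees, less where a joint would pass 70% of its speed; a pose out of reach is approached as far as the arm can. A call with a number of a shift or a turn outside -1 to 1 is refused whole. A call with a gripper value outside its range is refused whole. The fingers move at their own pace and stop on an object; FORCE is the grip in N (left out, the last holds). Time passes only in rows, so rows that repeat a pose let the fingers close. It gives the time, the measured TCP pose, the force and the opening at its end, in the units of the state.
- get_obs(): the state, without advancing time (a new reading comes with each control period).
- camera(name): name is "scene" or "top"; returns the picture (400x640x3 uint8, red, green, blue); there is no depth.
- calibration(name): a dict with "mtx" (3x3 intrinsics, pixels), "rvec" (rotation vector, rad) and "tvec" (3), from world to camera coordinates, as OpenCV has them. Camera axes: x right, y down, z forward; pixel columns grow to the right and rows downward; lengths in m; the calibration is good to about 2 mm. A picture is of the moment at which its call begins. calibration takes no time and is no camera call.
- hand_in(): hands the job in, once; it reports no verdict.
The state is a dict: "clock": time; "joint_pos": joint angles; "joint_velocities": joint speeds; "tau": joint torques, N m; "position": TCP position; "ee_rot": TCP orientation; "ft_force": force on the tool from outside, world axes, zero at the start; "torque": the same for the moment, N m; "grip_width": opening from 0.0 (shut) to 1.0 (fully open).
Only numpy, scipy, OpenCV 4.12 (cv2) and the standard library are available. Lean on these libraries where they do the work, as an engineer would, in place of code of your own. Each camera call takes 0.05 s, during which the arm holds its last target.

## Working session

There is one attempt and no reset: what is moved stays moved. The work goes in short steps, Python scripts to look and compute and a shell command to move; the robot and the scene stay as the last step left them, time stands still between calls to the robot, and variables do not carry over. Pictures are saved under pics/ and viewed, and the job is handed in when it is done.

```bash
mkdir -p pics; ls; python3 - <<'E'
from workcell import *
import cv2
o=get_obs(); print(o)
for n in("scene","top"):
    im=camera(n); cv2.imwrite(f"pics/{n}0.png",im[:,:,::-1]); print(calibration(n))
E
```

```text
pics
{'clock': 0.0, 'joint_pos': array([ 1.24442095,  0.33284053, -0.06469376,  1.46091569,  0.02158191,
        1.34993218, -0.08849641]), 'joint_velocities': array([ 6.41115000e-05,  1.80106036e-04, -8.67851022e-04,  1.25837353e-03,
        3.88505172e-04, -3.95553642e-04, -1.39450720e-03]), 'tau': array([ 2.21642813e-04, -6.25433922e+01,  4.95546323e-02, -3.91610813e+01,
        1.62785430e-02,  9.99060692e-03, -3.69871634e-05]), 'position': array([ 0.18683757, -0.59602695,  0.23054773]), 'ee_rot': array([ 9.88485910e-01,  1.51311319e-01, -1.31006799e-04, -6.88201216e-04]), 'ft_force': array([-0.2695689 , -0.13261033, -0.67862508]), 'torque': array([ 0.04583935,  0.00817733, -0.00498972]), 'grip_width': 1.0029604762923872}
{'mtx': array([[491.59340164,   0.        , 320.23180235],
       [  0.        , 491.59340164, 196.03542759],
       [  0.        ,   0.        ,   1.        ]]), 'rvec': array([ 0.93462974,  2.71884294, -0.73401809]), 'tvec': array([ 0.49139163, -0.29410719,  1.77246868])}
{'mtx': array([[448.1796442 ,   0.        , 316.41689624],
       [  0.        , 448.1796442 , 197.44506962],
       [  0.        ,   0.        ,   1.        ]]), 'rvec': array([ 2.13698854, -2.13848884,  0.18704733]), 'tvec': array([-1.15118844e-03,  6.27174054e-01,  1.18111714e+00])}
```

View pics/scene0.png

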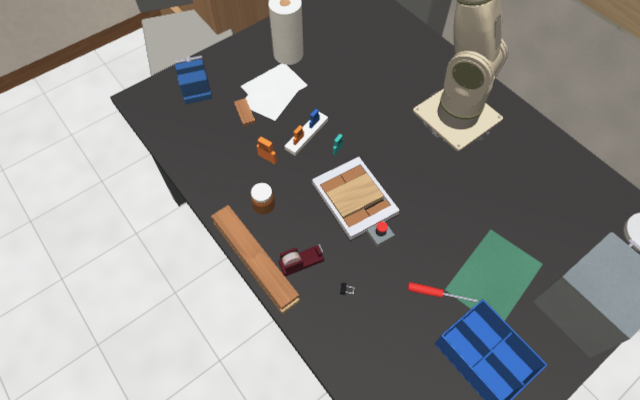

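View pics/top0.png

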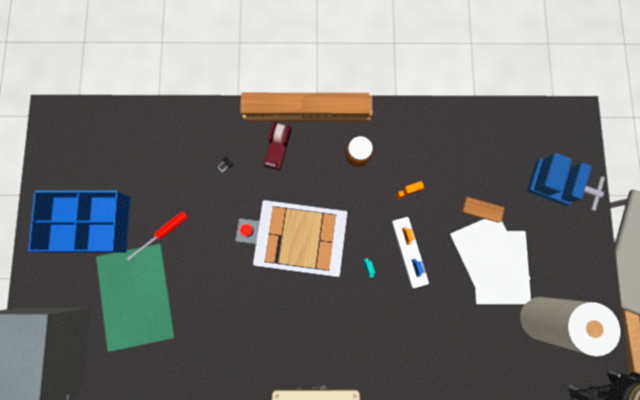

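The top view shows the jig at about (300,240) and the knob at (246,230). There are four things that could be taken for the spacer:
- orange in the rack, (407,236)
- a larger orange one lying loose, (411,188)
- turquoise, (369,267)
- blue in the rack, (419,268)

The description fits the orange one in the rack. I'll check it in a close crop.

```bash
python3 - <<'E'
import cv2,numpy as np
a=cv2.imread("pics/top0.png")
c=a[170:300,225:435]; cv2.imwrite("pics/c1.png",cv2.resize(c,None,fx=3.8,fy=3.8,interpolation=cv2.INTER_CUBIC))
b=cv2.imread("pics/scene0.png")
c=b[100:250,245:405]; cv2.imwrite("pics/c2.png",cv2.resize(c,None,fx=4,fy=4,interpolation=cv2.INTER_CUBIC))
E
```

```text
(no output)
```

View pics/c1.png

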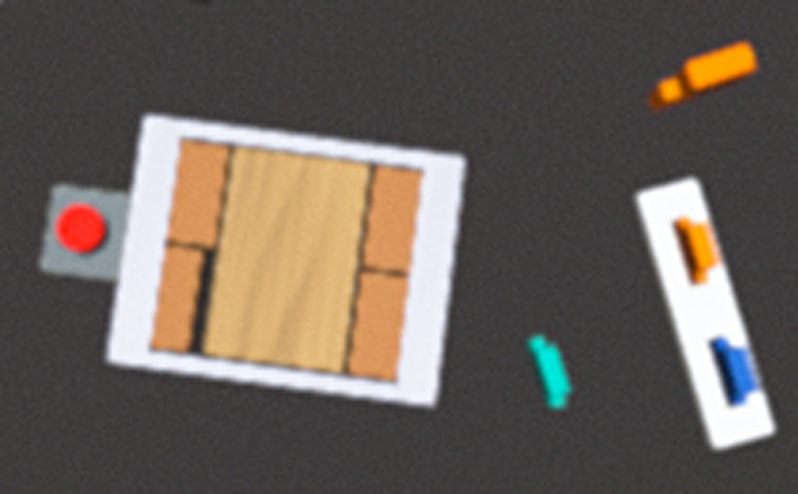

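View pics/c2.png

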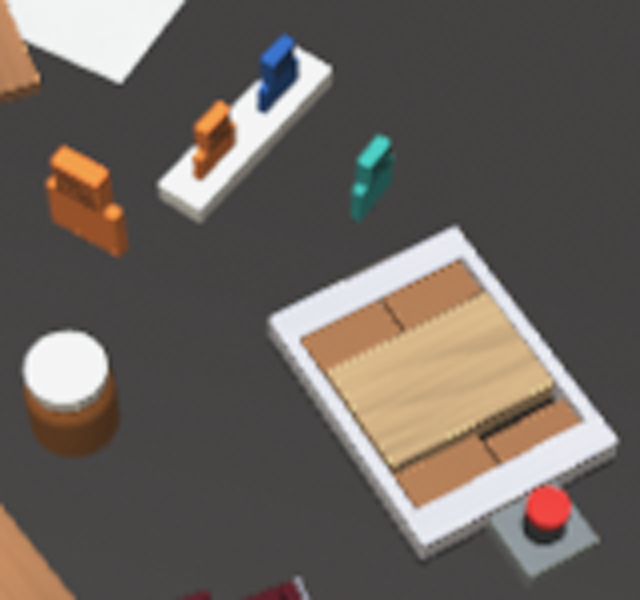

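The crop confirms it: the small orange spacer is in the rack at about (407,236) in the top view, and the loose orange one is bigger. The wide joint is the dark slot at about (278,250), on the knob side nearer the robot. Next I measure.

```bash
cat > h.py <<'E'
import cv2,numpy as np
from workcell import *
from scipy.spatial.transform import Rotation as R
def cal(n):
    c=calibration(n); M,_=cv2.Rodrigues(c["rvec"]); return c["mtx"],M,np.array(c["tvec"]).ravel()
def ray(n,uv,z):
    K,M,t=cal(n); C=-M.T@t; uv=np.atleast_2d(uv).astype(float)
    d=(np.c_[uv,np.ones(len(uv))]@np.linalg.inv(K).T)@M
    return C+d*((z-C[2])/d[:,2])[:,None]
def proj(n,P):
    c=calibration(n); return cv2.projectPoints(np.atleast_2d(P).astype(float),c["rvec"],c["tvec"],c["mtx"],None)[0].reshape(-1,2)
def rect(n,mask,z,up=1):
    cs,_=cv2.findContours(mask,cv2.RETR_EXTERNAL,cv2.CHAIN_APPROX_NONE)
    c=max(cs,key=cv2.contourArea)
    P=ray(n,c.reshape(-1,2),z)[:,:2]
    r=cv2.minAreaRect((P*1000).astype(np.float32)); return r,cv2.contourArea(c)
E
python3 - <<'E'
from h import *
for n in("scene","top"):
    K,M,t=cal(n); print(n,"C",-M.T@t)
    im=cv2.imread(f"pics/{n}0.png"); hsv=cv2.cvtColor(im,cv2.COLOR_BGR2HSV)
    H,S,V=[x.astype(int) for x in cv2.split(hsv)]
    x0,x1,y0,y1=(225,435,170,300) if n=="top" else (245,405,100,250)
    roi=np.zeros(H.shape,bool); roi[y0:y1,x0:x1]=1
    for nm,p in dict(pale=(290,240) if n=="top" else (352,195),brown=(278,222) if n=="top" else (330,183),red=(246,230) if n=="top" else (381,228),orange=(407,236) if n=="top" else (298,134),lip=(258,250) if n=="top" else(345,168)).items():
        print(nm,hsv[p[1],p[0]])
    m={"pale":(roi&(H>14)&(H<25)&(S>70)&(S<160)&(V>130),.037),"red":(roi&((H<5)|(H>176))&(S>190)&(V>140),.064),
       "orange":(roi&(H>=5)&(H<18)&(S>200)&(V>215),.078),"white":(roi&(S<40)&(V>180),.0345)}
    for k,(mm,z) in m.items():
        mk=mm.astype(np.uint8)*255
        num,l,st,ce=cv2.connectedComponentsWithStats(mk)
        for i in range(1,num):
            if st[i,4]>20:
                r=rect(n,(l==i).astype(np.uint8)*255,z)[0]
                print(k,st[i],np.round(ce[i],1),"world",np.round(ray(n,ce[i],z)[0]*1000,1),"rect",np.round(r[0],1),np.round(r[1],1),round(r[2],1))
E
```

```text
scene C [1.09891547 0.59845487 1.37979947]
pale [ 18  93 211]
brown [ 13 130 182]
red [  1 185 241]
orange [ 11 169  83]
lip [113   9 238]
pale [ 326  173   57   44 1331] [354.2 194.4] world [522.5  45.1  37. ] rect [521.2  44. ] [102.8 152.7] 81.9
white [247 100  44  21 563] [268.1 107. ] world [ 531.2 -418.6   34.5] rect [ 539.2 -408.4] [ 91.1 153.7] 52.2
white [285 112  43  41 377] [305.7 133.5] world [ 496.8 -243.2   34.5] rect [ 488.7 -250.5] [190.7  44.8] 15.3
white [ 313  157   86   79 1264] [355.6 196.8] world [523.6  53.5  34.5] rect [519.8  44.5] [236.8 180.8] 82.4
white [251 183  21  18 295] [260.9 191.5] world [ 748.9 -146.7   34.5] rect [ 748.7 -146.7] [63.1 64.3] 52.1
top C [0.42217239 0.00784715 1.26889527]
pale [ 19 119 221]
brown [ 14 145 218]
red [  1 217 252]
orange [ 15 255 173]
lip [114  10 246]
pale [ 278  209   45   59 2122] [300.3 237.9] world [517.2  42.7  37. ] rect [517.7  41. ] [109.8 153.4] 83.8
red [241 225  11  11 101] [246.  229.9] world [536.7 188.1  64. ] rect [536.5 188.1] [27.3 26.9] 1.3
white [ 253  201   94   75 1926] [299.9 238. ] world [517.1  44.   34.5] rect [518.4  44. ] [238.1 180.1] 82.4
white [393 217  36  71 857] [409.1 252.4] world [ 477.4 -255.6   34.5] rect [ 479.7 -258.3] [189.8  46.3] 15.4
```

```bash
cat >> h.py <<'E'
def go(x,y,z,yaw_deg=None):
    """report delta (tool axes) & turn from current measured pose"""
    o=get_obs(); q=R.from_quat(o["ee_rot"]); M=q.as_matrix()
    d=M.T@(np.array([x,y,z])-o["position"])
    yaw=np.degrees(np.arctan2(M[1,0],M[0,0])); s="" 
    t=0
    if yaw_deg is not None:
        t=-((yaw_deg-yaw+180)%360-180)/180
    print("pos",np.round(o["position"]*1000,1),"yaw",round(yaw,2),"tilt z",np.round(M[:,2],4),"-> delta",np.round(d,4),"turn",round(t,4),"clock",o["clock"],"f",np.round(o["ft_force"],1),"grip",round(o["grip_width"]*85.4,1))
E
python3 - <<'E'
from h import *
print("roll base",ray("scene",(288,60),0)*1000, "tops",ray("top",(594,328),.27)*1000, ray("scene",(286,3),.27)*1000)
for n in("scene","top"):
    im=cv2.imread(f"pics/{n}0.png"); hsv=cv2.cvtColor(im,cv2.COLOR_BGR2HSV)
    H,S,V=[x.astype(int) for x in cv2.split(hsv)]
    x0,x1,y0,y1=(225,435,170,300) if n=="top" else (245,405,100,250)
    roi=np.zeros(H.shape,bool); roi[y0:y1,x0:x1]=1
    m={"red":(roi&((H<6)|(H>174))&(S>140)&(V>100),.064),"rack":(roi&(S<40)&(V>150),.020),
       "orange":(roi&(H>=5)&(H<20)&(S>150)&(V>60),.078),"pale":(roi&(H>14)&(H<25)&(S>70)&(S<160)&(V>130),.037)}
    for k,(mm,z) in m.items():
        num,l,st,ce=cv2.connectedComponentsWithStats(mm.astype(np.uint8)*255,connectivity=4)
        for i in range(1,num):
            if st[i,4]>20:
                r=rect(n,(l==i).astype(np.uint8)*255,z)[0]
                print(n,k,st[i],"world",np.round(ray(n,ce[i],z)[0]*1000,1),"rect",np.round(r[0],1),np.round(r[1],1),round(r[2],1))
a=cv2.imread("pics/top0.png")[225:285,385:435]; b=cv2.imread("pics/scene0.png")[110:155,275:335]
cv2.imwrite("pics/c3.png",np.hstack([cv2.resize(a,(400,480),interpolation=cv2.INTER_NEAREST),cv2.resize(b,(400,480),interpolation=cv2.INTER_NEAREST)]))
go(.537,.190,.23,-7.6)
E
```

```text
roll base [[ 320.2311282  -591.16937649    0.        ]] tops [[ 303.93737832 -600.30365982  270.        ]] [[ 320.45302591 -578.42586279  270.        ]]
scene red [377 222  11  11  92] world [541.  192.1  64. ] rect [541. 194.] [33.9 30. ] 48.7
scene rack [247 100  44  21 572] world [ 524.8 -429.    20. ] rect [ 533.2 -419.2] [ 92.1 155.3] 52.2
scene rack [285 112  43  42 417] world [ 491.4 -251.9   20. ] rect [ 483.9 -259.2] [198.1  47.8] 15.3
scene rack [ 312  157   87   80 1355] world [518.3  47.3  20. ] rect [514.3  38. ] [241.5 184.4] 82.4
scene rack [251 183  21  19 311] world [ 745.7 -154.7   20. ] rect [ 745.9 -153.5] [67.8 64.5] 54.9
scene rack [368 226  25  17 145] world [545.7 195.3  20. ] rect [537.6 189.6] [53.7 58.7] 82.1
scene orange [294 125   9  19 118] world [ 537.6 -231.6   78. ] rect [ 537.3 -230.5] [74.2 26.6] 53.5
scene orange [257 137  20  27 335] world [ 657.9 -242.7   78. ] rect [ 660.6 -242.3] [114.2  53. ] 71.0
scene orange [252 195  22  19 203] world [783.5 -76.4  78. ] rect [781.2 -79.3] [55.6 63.7] 65.3
scene pale [ 326  173   57   44 1331] world [522.5  45.1  37. ] rect [521.2  44. ] [102.8 152.7] 81.9
top red [240 224  13  12 123] world [537.3 188.4  64. ] rect [537.8 188.1] [32.5 29.7] 90.0
top rack [ 236  200  111   77 2365] world [518.7  57.   20. ] rect [523.   70.7] [297.4 185.2] 82.4
top rack [393 217  36  71 905] world [ 477.7 -258.8   20. ] rect [ 480.3 -261.3] [193.5  48.4] 15.3
top orange [396 181  28  18 199] world [ 644.3 -253.4   78. ] rect [ 645.6 -252.1] [26.9 82.2] 20.0
top orange [403 228  10  16  77] world [ 521.  -243.7   78. ] rect [ 521.4 -245.3] [41.6 18.4] 15.3
top pale [ 278  209   45   59 2122] world [517.2  42.7  37. ] rect [517.7  41. ] [109.8 153.4] 83.8
pos [ 186.9 -596.1  230.6] yaw 17.41 tilt z [-4.0e-04  1.2e-03 -1.0e+00] -> delta [ 0.5692 -0.6453  0.0014] turn 0.1389 clock 0.1 f [-0.3  1.4 -0.9] grip 85.5
```

View pics/c3.png

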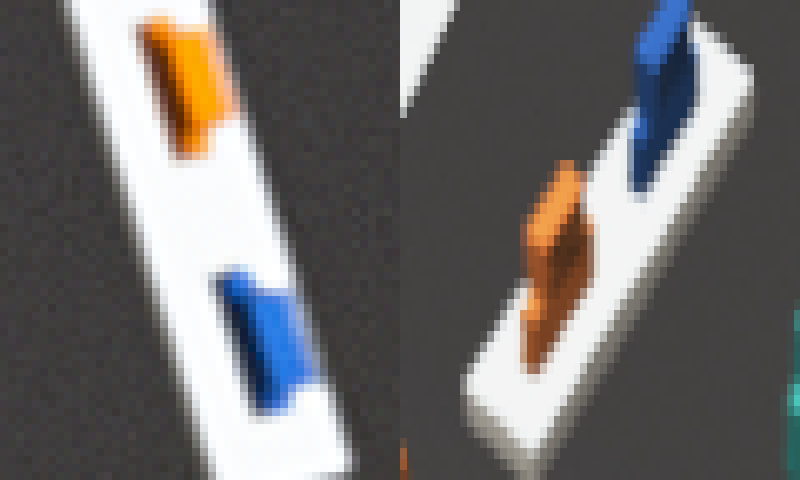

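```bash
python3 -m handwheel '[{"jaw":0,"delta_pos":[0.047,-0.149,-0.05],"turn":0},{"jaw":0,"delta_pos":[0.047,-0.149,-0.05],"turn":0},{"jaw":0,"delta_pos":[0.047,-0.149,-0.05],"turn":0},{"jaw":0,"delta_pos":[0.047,-0.149,-0.05],"turn":0},{"jaw":0,"delta_pos":[0.13,-0.24,-0.05],"turn":0.03},{"jaw":0,"delta_pos":[0.13,-0.24,-0.05],"turn":0.03},{"jaw":0,"delta_pos":[0.13,-0.24,-0.05],"turn":0.03},{"jaw":0,"delta_pos":[0.2,-0.32,-0.05],"turn":0.06},{"jaw":0,"delta_pos":[0.2,-0.32,-0.05],"turn":0.06},{"jaw":0,"delta_pos":[0.2,-0.32,-0.05],"turn":0.06}]' 30
python3 - <<'E'
from h import *
print(np.round(ray("top",(410,234),.078)*1000,1),np.round(ray("scene",(298,129),.078)*1000,1))
go(.5387,.1905,.13,-7.6)
E
```

```text
clock: 0.93
position: [0.2834, -0.2273, 0.2813]
ee_rot: [0.998, 0.059, -0.0, 0.0]
ft_force: [1.0, -0.2, 1.2]
grip_width: -0.002
[[ 524.2 -250.4   78. ]] [[ 525.2 -246.8   78. ]]
pos [ 283.4 -227.3  281.3] yaw 6.77 tilt z [-2.e-04 -6.e-04 -1.e+00] -> delta [ 0.3028 -0.3849  0.151 ] turn 0.0798 clock 0.9333 f [ 1.  -0.2  1.2] grip -0.1
```

```bash
python3 -m handwheel '[{"jaw":0,"delta_pos":[0.303,-0.385,0.05],"turn":0.08},{"jaw":0,"delta_pos":[0.303,-0.385,0.05],"turn":0.08},{"jaw":0,"delta_pos":[0.303,-0.385,0.05],"turn":0.08},{"jaw":0,"delta_pos":[0.303,-0.385,0.05],"turn":0.08},{"jaw":0,"delta_pos":[0.303,-0.385,0.05],"turn":0.08},{"jaw":0,"delta_pos":[0.303,-0.385,0.05],"turn":0.08},{"jaw":0,"delta_pos":[0.303,-0.385,0.05],"turn":0.08},{"jaw":0,"delta_pos":[0.303,-0.385,0.05],"turn":0.08},{"jaw":0,"delta_pos":[0.303,-0.385,0.05],"turn":0.08},{"jaw":0,"delta_pos":[0.303,-0.385,0.05],"turn":0.08}]'
python3 - <<'E'
from h import *
go(.5387,.1905,.08,-7.6)
E
```

```text
clock: 1.77
position: [0.4948, 0.1141, 0.2403]
ee_rot: [0.998, -0.069, 0.001, 0.0]
ft_force: [-0.2, -2.9, 1.0]
grip_width: -0.003
pos [494.8 114.1 240.3] yaw -7.91 tilt z [ 1.9e-03 -2.0e-04 -1.0e+00] -> delta [ 0.0326 -0.0817  0.1604] turn -0.0017 clock 1.7667 f [-0.2 -2.9  1. ] grip -0.2
```

```bash
python3 -m handwheel '[{"jaw":0,"delta_pos":[0.033,-0.082,0.1],"turn":-0.002},{"jaw":0,"delta_pos":[0.033,-0.082,0.1],"turn":-0.002},{"jaw":0,"delta_pos":[0.033,-0.082,0.1],"turn":-0.002},{"jaw":0,"delta_pos":[0.033,-0.082,0.1],"turn":-0.002},{"jaw":0,"delta_pos":[0.033,-0.082,0.155],"turn":-0.002},{"jaw":0,"delta_pos":[0.033,-0.082,0.155],"turn":-0.002},{"jaw":0,"delta_pos":[0.033,-0.082,0.155],"turn":-0.002},{"jaw":0,"delta_pos":[0.033,-0.082,0.155],"turn":-0.002}]'
python3 - <<'E'
from h import *
for n in("scene","top"):
    im=camera(n)[:,:,::-1]; cv2.imwrite(f"pics/{n}1.png",im)
a=cv2.imread("pics/top1.png")[190:270,210:290]; b=cv2.imread("pics/scene1.png")[170:250,340:420]
cv2.imwrite("pics/c4.png",cv2.resize(np.hstack([a,b]),None,fx=5,fy=5,interpolation=cv2.INTER_CUBIC))
go(.5387,.1905,.064,-7.6)
E
```

```text
clock: 2.43
position: [0.5376, 0.1889, 0.0858]
ee_rot: [0.998, -0.065, -0.0, 0.0]
ft_force: [0.6, 0.3, 0.8]
grip_width: 0.002
pos [538.7 189.4  87.3] yaw -7.49 tilt z [ 2.7e-03  3.0e-04 -1.0e+00] -> delta [-0.0002 -0.0011  0.0233] turn 0.0006 clock 2.5333 f [-0.6  0.2  0.3] grip -0.0
```

View pics/c4.png

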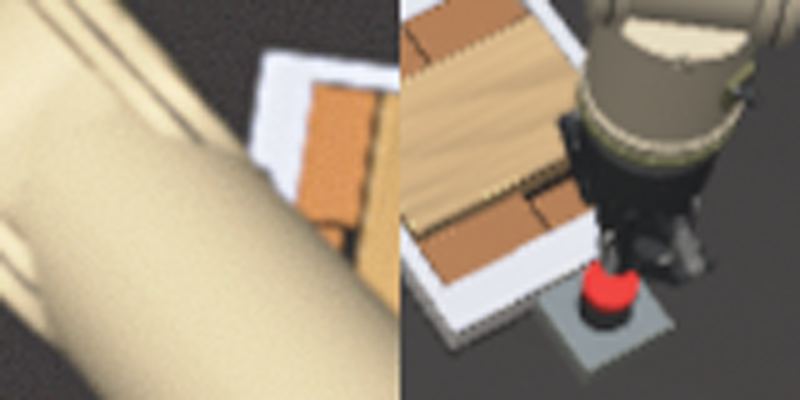

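The fingers are right above the red knob, at about (461,228) in the scene view. I press now.

```bash
python3 -m handwheel '[{"jaw":0,"delta_pos":[0,-0.001,0.022],"turn":0},{"jaw":0,"delta_pos":[0,-0.001,0.025],"turn":0},{"jaw":0,"delta_pos":[0,-0.001,0.028],"turn":0},{"jaw":0,"delta_pos":[0,-0.001,0.031],"turn":0},{"jaw":0,"delta_pos":[0,-0.001,0.034],"turn":0},{"jaw":0,"delta_pos":[0,-0.001,0.034],"turn":0},{"jaw":0,"delta_pos":[0,-0.001,0.034],"turn":0},{"jaw":0,"delta_pos":[0,-0.001,0.034],"turn":0}]'
```

```text
clock: 3.2
position: [0.539, 0.1903, 0.0541]
ee_rot: [0.998, -0.065, 0.001, 0.0]
ft_force: [-2.8, -2.5, 13.6]
grip_width: -0.002
```

```bash
python3 -m handwheel '[{"jaw":0,"delta_pos":[0,0,0.001],"turn":0},{"jaw":0,"delta_pos":[0,0,0.002],"turn":0},{"jaw":0,"delta_pos":[0,0,0.003],"turn":0},{"jaw":0,"delta_pos":[0,0,0.003],"turn":0},{"jaw":0,"delta_pos":[0,0,0.003],"turn":0}]'
```

```text
clock: 3.62
position: [0.5394, 0.1906, 0.0538]
ee_rot: [0.998, -0.065, 0.002, 0.001]
ft_force: [-13.7, -9.6, 43.9]
grip_width: 0.0
```

Force rises at a constant height, so the plunger is at its stop. Releasing and heading for the rack.

```bash
python3 -m handwheel '[{"jaw":0,"delta_pos":[0,0,-0.01],"turn":0},{"jaw":0,"delta_pos":[0,0,-0.02],"turn":0},{"jaw":0,"delta_pos":[0,0,-0.03],"turn":0},{"jaw":0,"delta_pos":[0,0,-0.06],"turn":0},{"jaw":0,"delta_pos":[0,0,-0.1],"turn":0},{"jaw":0,"delta_pos":[0,0,-0.14],"turn":0},{"jaw":0,"delta_pos":[0,0,-0.14],"turn":0},{"jaw":0,"delta_pos":[0,0,-0.14],"turn":0}]'
python3 - <<'E'
from h import *
im=camera("scene")[:,:,::-1]; cv2.imwrite("pics/scene2.png",im)
cv2.imwrite("pics/c5.png",cv2.resize(im[150:270,300:440],None,fx=4,fy=4,interpolation=cv2.INTER_CUBIC))
go(.5246,-.2485,.19,15.3)
E
```

```text
clock: 4.28
position: [0.5387, 0.1911, 0.1912]
ee_rot: [0.998, -0.065, 0.002, -0.0]
ft_force: [0.7, -0.1, -0.3]
grip_width: -0.003
pos [538.  190.3 189.2] yaw -7.45 tilt z [ 1.6e-03 -3.0e-04 -1.0e+00] -> delta [ 0.0437  0.4369 -0.0007] turn -0.1264 clock 4.3333 f [ 0.  -1.1 -1.2] grip -0.2
```

View pics/c5.png

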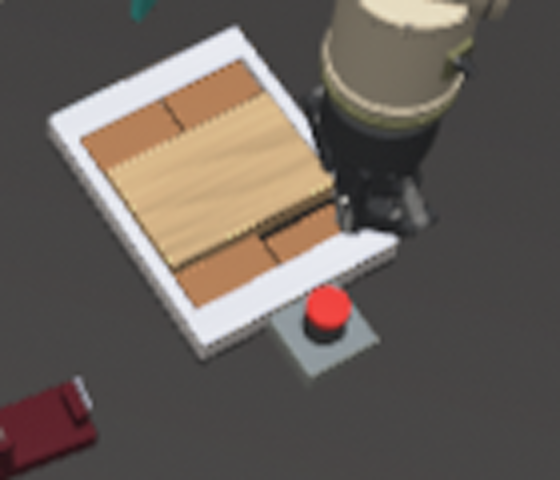

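The knob is back up at about (381,227) in the scene view. Moving to above the spacer.

```bash
python3 -m handwheel '[{"jaw":60,"delta_pos":[0.044,0.437,0],"turn":-0.126},{"jaw":60,"delta_pos":[0.044,0.437,0],"turn":-0.126},{"jaw":60,"delta_pos":[0.044,0.437,0],"turn":-0.126},{"jaw":60,"delta_pos":[0.044,0.437,0],"turn":-0.126},{"jaw":60,"delta_pos":[0.044,0.437,0],"turn":-0.126},{"jaw":60,"delta_pos":[0.044,0.437,0],"turn":-0.126},{"jaw":60,"delta_pos":[0.044,0.437,0],"turn":-0.126},{"jaw":60,"delta_pos":[0.044,0.437,0],"turn":-0.126},{"jaw":60,"delta_pos":[0.044,0.437,0],"turn":-0.126},{"jaw":60,"delta_pos":[0.044,0.437,0],"turn":-0.126}]' 30
python3 -m handwheel '[{"jaw":60,"delta_pos":[0.0,0,0],"turn":0},{"jaw":60,"delta_pos":[0,0,0],"turn":0}]'
python3 - <<'E'
from h import *
go(.5246,-.2485,.12,15.3)
E
```

```text
clock: 5.17
position: [0.5244, -0.2176, 0.1871]
ee_rot: [0.991, 0.133, -0.001, -0.0]
ft_force: [1.0, 0.9, -0.3]
grip_width: 0.7
clock: 5.33
position: [0.5243, -0.2182, 0.1865]
ee_rot: [0.992, 0.13, -0.001, -0.001]
ft_force: [0.1, 0.6, 0.6]
grip_width: 0.699
pos [ 524.3 -218.2  186.5] yaw 14.95 tilt z [-0.0026  0.0016 -1.    ] -> delta [-0.0074  0.0295  0.0664] turn -0.002 clock 5.3333 f [0.1 0.6 0.6] grip 59.7
```

```bash
python3 -m handwheel '[{"jaw":60,"delta_pos":[-0.007,0.03,0.03],"turn":-0.002},{"jaw":60,"delta_pos":[-0.007,0.03,0.07],"turn":-0.002},{"jaw":60,"delta_pos":[-0.007,0.03,0.07],"turn":-0.002},{"jaw":60,"delta_pos":[-0.007,0.03,0.07],"turn":-0.002},{"jaw":60,"delta_pos":[-0.007,0.03,0.07],"turn":-0.002}]'
python3 - <<'E'
from h import *
for n in("scene","top"):
    im=camera(n)[:,:,::-1]; cv2.imwrite(f"pics/{n}3.png",im)
a=cv2.imread("pics/top3.png")[200:290,360:450]; b=cv2.imread("pics/scene3.png")[80:170,255:345]
cv2.imwrite("pics/c6.png",cv2.resize(np.hstack([a,b]),None,fx=4.4,fy=4.4,interpolation=cv2.INTER_CUBIC))
go(.5246,-.2485,.047,15.3)
E
```

```text
clock: 5.75
position: [0.5279, -0.2443, 0.1197]
ee_rot: [0.991, 0.137, 0.001, -0.0]
ft_force: [0.8, -0.0, 0.1]
grip_width: 0.702
pos [ 528.4 -245.1  120.5] yaw 15.72 tilt z [ 0.0027 -0.0011 -1.    ] -> delta [-0.0047  0.0021  0.0735] turn 0.0023 clock 5.85 f [-0.3  0.8  1. ] grip 60.0
```

View pics/c6.png

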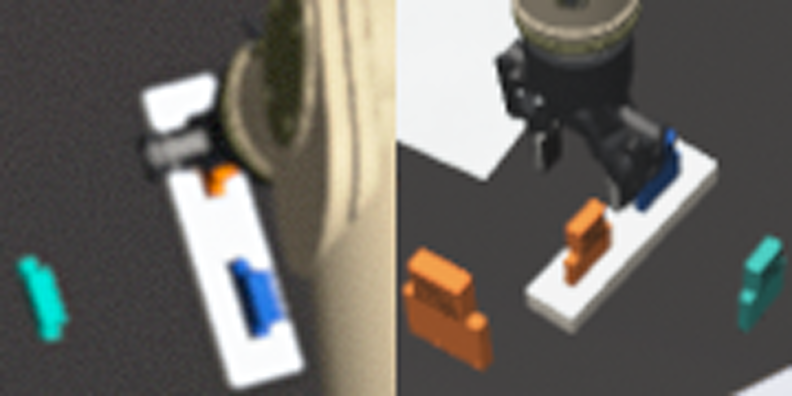

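```bash
python3 -m handwheel '[{"jaw":60,"delta_pos":[-0.004,0.002,0.02],"turn":0.0},{"jaw":60,"delta_pos":[-0.004,0.002,0.02],"turn":0.0},{"jaw":60,"delta_pos":[-0.004,0.002,0.02],"turn":0.0}]'
python3 - <<'E'
from h import *
K,M,t=cal("scene")
for i in range(1):
    go(.5246,-.2485,.047,15.3)
for n in("scene",):
    im=camera(n)[:,:,::-1]; cv2.imwrite(f"pics/{n}4.png",im)
b=cv2.imread("pics/scene4.png")[80:170,255:345]
cv2.imwrite("pics/c7.png",cv2.resize(b,None,fx=6,fy=6,interpolation=cv2.INTER_CUBIC))
go(.5246,-.2485,.047,15.3)
E
```

```text
clock: 6.1
position: [0.5237, -0.249, 0.099]
ee_rot: [0.991, 0.136, -0.0, 0.0]
ft_force: [0.3, 0.5, -0.1]
grip_width: 0.701
pos [ 523.7 -249.    99. ] yaw 15.62 tilt z [-0.e+00 -3.e-04 -1.e+00] -> delta [ 0.001  -0.0003  0.052 ] turn 0.0018 clock 6.1 f [ 0.3  0.5 -0.1] grip 59.9
pos [ 524.2 -249.    99.5] yaw 15.63 tilt z [ 9.e-04 -5.e-04 -1.e+00] -> delta [ 0.0005 -0.0004  0.0525] turn 0.0018 clock 6.15 f [ 0.4  0.4 -0.7] grip 59.8
```

View pics/c7.png

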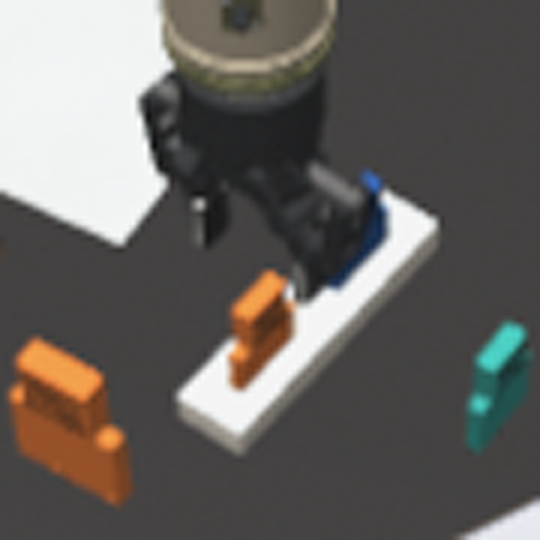

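The open fingers straddle the orange spacer: tips at about (290,119) and (306,128) in the scene view, grip between and below them. Descend and grip.

```bash
python3 -m handwheel '[{"jaw":60,"delta_pos":[0.001,0,0.025],"turn":0.001},{"jaw":60,"delta_pos":[0.001,0,0.045],"turn":0.001},{"jaw":60,"delta_pos":[0.001,0,0.052],"turn":0.001},{"jaw":60,"delta_pos":[0.001,0,0.052],"turn":0.001},{"jaw":60,"delta_pos":[0.001,0,0.052],"turn":0.001}]' 30
python3 -m handwheel '[{"jaw":5,"delta_pos":[0,0,0],"turn":0},{"jaw":5,"delta_pos":[0,0,0],"turn":0},{"jaw":5,"delta_pos":[0,0,0],"turn":0},{"jaw":5,"delta_pos":[0,0,0],"turn":0},{"jaw":5,"delta_pos":[0,0,0],"turn":0},{"jaw":5,"delta_pos":[0,0,0],"turn":0},{"jaw":5,"delta_pos":[0,0,0],"turn":0},{"jaw":5,"delta_pos":[0,0,0],"turn":0}]' 30
python3 - <<'E'
from h import *
go(.5246,-.2485,.047,15.3)
E
```

```text
clock: 6.57
position: [0.5253, -0.2489, 0.0473]
ee_rot: [0.991, 0.134, 0.0, 0.0]
ft_force: [-0.2, -0.8, 0.4]
grip_width: 0.704
clock: 7.23
position: [0.525, -0.2494, 0.0468]
ee_rot: [0.991, 0.134, 0.0, 0.0]
ft_force: [-0.7, -0.6, 6.5]
grip_width: 0.162
pos [ 525.  -249.4   46.8] yaw 15.41 tilt z [ 8.e-04 -8.e-04 -1.e+00] -> delta [-0.0002 -0.001  -0.0002] turn 0.0006 clock 7.2333 f [-0.7 -0.6  6.5] grip 13.8
```

```bash
python3 -m handwheel '[{"jaw":5,"delta_pos":[0,0,-0.005],"turn":0},{"jaw":5,"delta_pos":[0,0,-0.015],"turn":0},{"jaw":5,"delta_pos":[0,0,-0.03],"turn":0},{"jaw":5,"delta_pos":[0,0,-0.06],"turn":0},{"jaw":5,"delta_pos":[0,0,-0.1],"turn":0},{"jaw":5,"delta_pos":[0,0,-0.1],"turn":0},{"jaw":5,"delta_pos":[0,0,-0.1],"turn":0}]' 40
python3 - <<'E'
from h import *
im=camera("scene")[:,:,::-1]; cv2.imwrite("pics/scene5.png",im)
cv2.imwrite("pics/c8.png",cv2.resize(im[60:180,240:400],None,fx=5,fy=5,interpolation=cv2.INTER_CUBIC))
go(.4879,.1051,.146,-7.6)
E
```

```text
clock: 7.82
position: [0.5261, -0.2488, 0.1495]
ee_rot: [0.991, 0.134, 0.002, 0.001]
ft_force: [-0.3, -0.5, -2.0]
grip_width: 0.162
pos [ 525.1 -248.8  147.6] yaw 15.45 tilt z [ 0.0015 -0.0011 -1.    ] -> delta [ 0.0584 -0.351   0.0012] turn 0.128 clock 7.8667 f [-0.5 -0.4 -0.9] grip 13.7
```

View pics/c8.png

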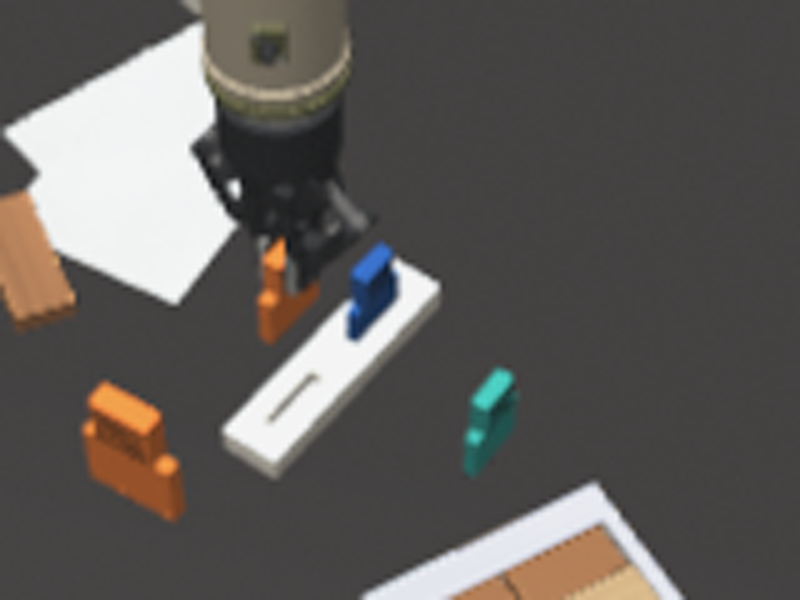

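The spacer is held upright and lifted, its slot is empty, and the blue one is still in place. Before placing, I refine the joint position from brightness profiles along the jig's y.

```bash
python3 - <<'E'
from h import *
c=np.array([519.1,44.2]); a=np.radians(-7.6); ex=np.array([np.cos(a),np.sin(a)]); ey=np.array([-np.sin(a),np.cos(a)])
def prof(n,z,xs,ys,ch=slice(None)):
    im=cv2.imread(f"pics/{n}0.png").astype(np.float32).mean(2)
    X,Y=np.meshgrid(xs,ys); W=c+X.ravel()[:,None]*ex+Y.ravel()[:,None]*ey
    p=proj(n,np.c_[W/1000,np.full(len(W),z/1000)]).reshape(len(ys),len(xs),2).astype(np.float32)
    return cv2.remap(im,p[...,0].copy(),p[...,1].copy(),cv2.INTER_LINEAR).mean(1)
for n in("top","scene"):
    for nm,z,xs,ys in [("slot z30",30,np.arange(-62,-14,2),np.arange(44,104,2)),("out+ z34.5",34.5,np.arange(-60,-20,2),np.arange(82,130,2)),("out- z34.5",34.5,np.arange(-60,60,2),np.arange(-130,-82,2))]:
        p=prof(n,z,xs,ys); print(n,nm); print(" ".join(f"{y}:{v:.0f}" for y,v in zip(ys,p)))
    # angle: lip outer edge position at x ends
    for x0 in(-75,-40,0,40,75):
        ys=np.arange(-130,-105,.5);p=prof(n,34.5,np.arange(x0-6,x0+7,2),ys);y1=ys[np.argmin(abs(p-130))]
        ys=np.arange(105,130,.5);p=prof(n,34.5,np.arange(x0-6,x0+7,2),ys);y2=ys[np.argmin(abs(p-130))]
        print(x0,y1,y2)
E
```

```text
top slot z30
44:174 46:166 48:145 50:112 52:76 54:54 56:48 58:59 60:88 62:121 64:143 66:153 68:154 70:154 72:154 74:153 76:153 78:153 80:152 82:151 84:152 86:163 88:190 90:222 92:238 94:242 96:241 98:241 100:241 102:241
top out+ z34.5
82:151 84:153 86:169 88:198 90:229 92:240 94:242 96:241 98:241 100:241 102:241 104:241 106:240 108:240 110:241 112:241 114:235 116:208 118:160 120:117 122:93 124:87 126:88 128:88
top out- z34.5
-130:61 -128:60 -126:59 -124:69 -122:106 -120:163 -118:215 -116:238 -114:242 -112:241 -110:240 -108:239 -106:239 -104:239 -102:239 -100:239 -98:240 -96:241 -94:237 -92:221 -90:192 -88:164 -86:152 -84:150
-75 -121.5 118.5
-40 -121.0 119.0
0 -121.0 128.0
40 -121.0 118.5
75 -121.0 118.5
scene slot z30
44:168 46:149 48:119 50:94 52:86 54:79 56:66 58:52 60:57 62:85 64:112 66:129 68:133 70:133 72:133 74:133 76:133 78:133 80:133 82:133 84:137 86:157 88:194 90:222 92:233 94:235 96:234 98:234 100:235 102:235
scene out+ z34.5
82:133 84:133 86:139 88:163 90:200 92:225 94:234 96:235 98:234 100:234 102:235 104:235 106:235 108:234 110:233 112:233 114:232 116:221 118:188 120:142 122:119 124:117 126:107 128:89
scene out- z34.5
-130:67 -128:67 -126:67 -124:68 -122:79 -120:113 -118:164 -116:205 -114:226 -112:233 -110:233 -108:233 -106:233 -104:233 -102:233 -100:233 -98:233 -96:233 -94:231 -92:220 -90:195 -88:158 -86:133 -84:130
-75 -119.0 120.5
-40 -119.0 121.0
0 -119.0 127.0
40 -120.0 120.5
75 -119.5 120.5
```

```bash
python3 -m handwheel '[{"jaw":5,"delta_pos":[0.058,-0.352,0],"turn":0.128},{"jaw":5,"delta_pos":[0.058,-0.352,0],"turn":0.128},{"jaw":5,"delta_pos":[0.058,-0.352,0],"turn":0.128},{"jaw":5,"delta_pos":[0.058,-0.352,0],"turn":0.128},{"jaw":5,"delta_pos":[0.058,-0.352,0],"turn":0.128},{"jaw":5,"delta_pos":[0.058,-0.352,0],"turn":0.128},{"jaw":5,"delta_pos":[0.058,-0.352,0],"turn":0.128},{"jaw":5,"delta_pos":[0.058,-0.352,0],"turn":0.128},{"jaw":5,"delta_pos":[0.058,-0.352,0],"turn":0.128},{"jaw":5,"delta_pos":[0.058,-0.352,0],"turn":0.128}]'
python3 - <<'E'
from h import *
go(.4878,.1042,.100,-7.6)
E
```

```text
clock: 8.7
position: [0.4847, 0.112, 0.146]
ee_rot: [0.998, -0.062, -0.001, -0.001]
ft_force: [-0.3, 0.6, -0.5]
grip_width: 0.155
pos [484.7 112.  146. ] yaw -7.13 tilt z [-0.001   0.0018 -1.    ] -> delta [0.0041 0.0074 0.046 ] turn 0.0026 clock 8.7 f [-0.3  0.6 -0.5] grip 13.2
```

```bash
python3 -m handwheel '[{"jaw":5,"delta_pos":[0,0,0],"turn":0},{"jaw":5,"delta_pos":[0,0,0],"turn":0}]'
python3 - <<'E'
from h import *
go(.4878,.1042,.09,-7.6)
E
```

```text
clock: 8.87
position: [0.4865, 0.105, 0.1455]
ee_rot: [0.998, -0.067, -0.001, 0.0]
ft_force: [0.4, -0.4, 0.4]
grip_width: 0.153
pos [486.5 105.  145.5] yaw -7.63 tilt z [-1.4e-03 -5.0e-04 -1.0e+00] -> delta [0.0015 0.0006 0.0555] turn -0.0002 clock 8.8667 f [ 0.4 -0.4  0.4] grip 13.1
```

```bash
python3 -m handwheel '[{"jaw":5,"delta_pos":[0.001,0.001,0.03],"turn":0},{"jaw":5,"delta_pos":[0.001,0.001,0.055],"turn":0},{"jaw":5,"delta_pos":[0.001,0.001,0.06],"turn":0},{"jaw":5,"delta_pos":[0.001,0.001,0.06],"turn":0},{"jaw":5,"delta_pos":[0.001,0.001,0.06],"turn":0},{"jaw":5,"delta_pos":[0.001,0.001,0.06],"turn":0}]'
python3 - <<'E'
from h import *
for n in("scene","top"):
    im=camera(n)[:,:,::-1]; cv2.imwrite(f"pics/{n}6.png",im)
a=cv2.imread("pics/top6.png")[195:285,240:330]; b=cv2.imread("pics/scene6.png")[160:240,330:410]
cv2.imwrite("pics/c9.png",cv2.resize(b,None,fx=7,fy=7,interpolation=cv2.INTER_CUBIC))
cv2.imwrite("pics/c10.png",cv2.resize(a,None,fx=5,fy=5,interpolation=cv2.INTER_CUBIC))
go(.4878,.1042,.06,-7.6)
E
```

```text
clock: 9.37
position: [0.4886, 0.1045, 0.0874]
ee_rot: [0.998, -0.067, 0.001, -0.0]
ft_force: [0.2, 0.6, -0.1]
grip_width: 0.157
pos [488.6 104.6  87.3] yaw -7.64 tilt z [ 1.9e-03 -1.0e-04 -1.0e+00] -> delta [-0.0008  0.0005  0.0273] turn -0.0002 clock 9.4667 f [ 0.5 -0.6 -1.2] grip 13.5
```

View pics/c9.png

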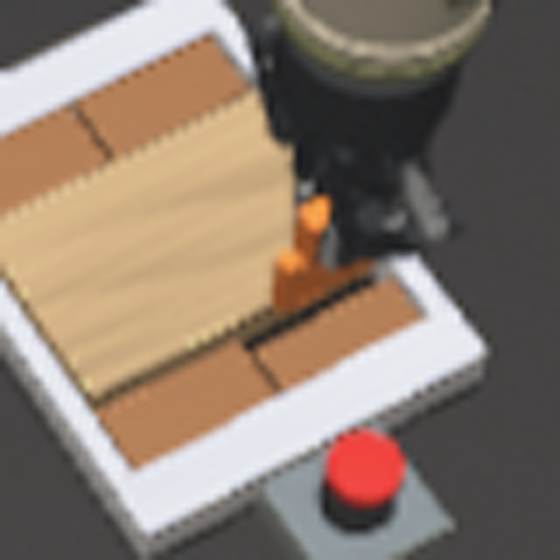

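View pics/c10.png

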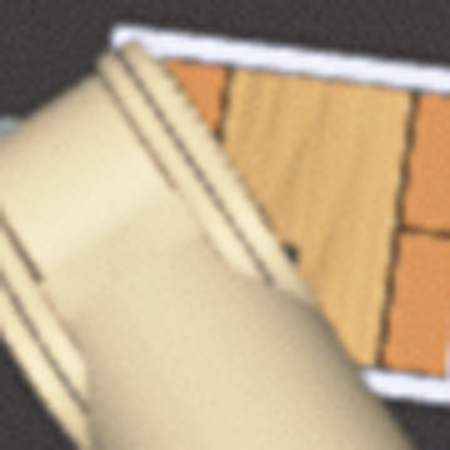

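```bash
python3 - <<'E'
from h import *
im=cv2.imread("pics/scene6.png"); hsv=cv2.cvtColor(im,cv2.COLOR_BGR2HSV)
o=get_obs();p=o["position"]*1000; a=np.radians(-7.6); ex=np.array([np.cos(a),np.sin(a)]); ey=np.array([-np.sin(a),np.cos(a)])
def pt(x,y,z): return np.r_[p[:2]+x*ex+y*ey,z]/1000
f=p[2]-41
P=[pt(25,4.5,f+2.5),pt(-25,4.5,f+2.5),pt(25,2,f),pt(-25,2,f),pt(25,-4.5,f+2.5),pt(25,4.5,f+41),pt(25,-4.5,f+41)]
uv=proj("scene",P); print(np.round(uv,1)); print("crop",np.round((uv-[330,160])*7,0))
v=cv2.resize(im[160:240,330:410],None,fx=10,fy=10,interpolation=cv2.INTER_CUBIC)[150:500,300:700].copy()
for q in uv:
    x,y=((q+.5-[330,160])*10-[300,150]).astype(int); cv2.circle(v,(x,y),3,(0,255,0),-1)
# slot edges expected (jig centre shifted -1 in y)
c=np.array([519.1,44.2])-ey*1.0
for yy,z,col in((50,37,(255,0,0)),(62.5,30,(255,0,255))):
    q=proj("scene",[np.r_[c+ex*x+ey*yy,z]/1000 for x in(-76,-1.5)])
    q=((q+.5-[330,160])*10-[300,150]).astype(int); cv2.line(v,tuple(map(int,q[0])),tuple(map(int,q[1])),col,1)
cv2.imwrite("pics/c11.png",cv2.resize(v,None,fx=1.7,fy=1.7))
E
```

```text
[[369.1 204.3]
 [382.4 197.3]
 [368.6 204.1]
 [381.9 197.1]
 [367.5 202.1]
 [370.2 198.1]
 [368.6 195.9]]
crop [[274. 310.]
 [367. 261.]
 [270. 309.]
 [363. 260.]
 [262. 295.]
 [282. 267.]
 [270. 251.]]
```

View pics/c11.png

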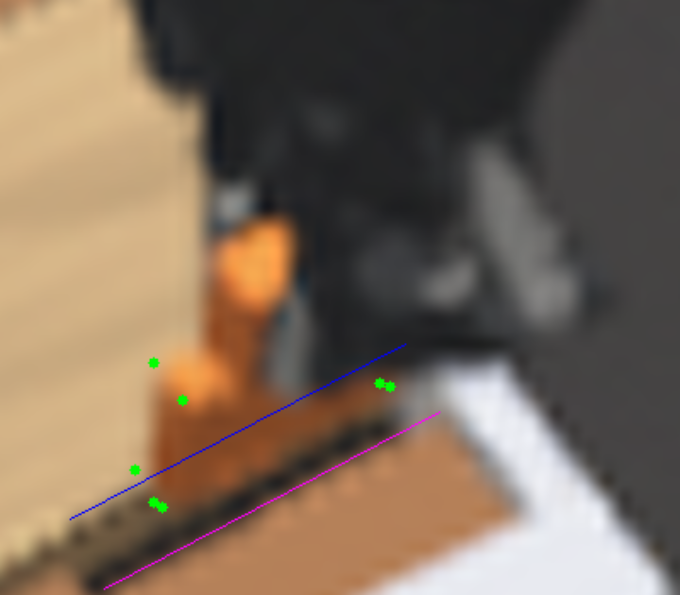

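The foot (bottom edge about (369,204) to (384,196) in the scene view) lines up with the dark slot to within about 1 mm. I lower gently and watch the force.

```bash
python3 -m handwheel '[{"jaw":5,"delta_pos":[0,0,0.004],"turn":0},{"jaw":5,"delta_pos":[0,0,0.007],"turn":0},{"jaw":5,"delta_pos":[0,0,0.01],"turn":0},{"jaw":5,"delta_pos":[0,0,0.013],"turn":0},{"jaw":5,"delta_pos":[0,0,0.013],"turn":0},{"jaw":5,"delta_pos":[0,0,0.013],"turn":0}]'
python3 -m handwheel '[{"jaw":5,"delta_pos":[0,0,0.002],"turn":0},{"jaw":5,"delta_pos":[0,0,0.004],"turn":0},{"jaw":5,"delta_pos":[0,0,0.006],"turn":0},{"jaw":5,"delta_pos":[0,0,0.006],"turn":0}]'
```

```text
clock: 9.97
position: [0.4876, 0.1047, 0.0729]
ee_rot: [0.998, -0.066, -0.0, -0.0]
ft_force: [-0.8, 0.6, -0.6]
grip_width: 0.155
clock: 10.3
position: [0.4875, 0.1045, 0.0667]
ee_rot: [0.998, -0.066, -0.0, 0.0]
ft_force: [-0.1, 0.5, -0.6]
grip_width: 0.158
```

No contact, and the foot is below the board tops. Carrying on to the floor.

```bash
python3 -m handwheel '[{"jaw":5,"delta_pos":[0,0,0.004],"turn":0},{"jaw":5,"delta_pos":[0,0,0.008],"turn":0},{"jaw":5,"delta_pos":[0,0,0.012],"turn":0},{"jaw":5,"delta_pos":[0,0,0.016],"turn":0},{"jaw":5,"delta_pos":[0,0,0.017],"turn":0},{"jaw":5,"delta_pos":[0,0,0.017],"turn":0},{"jaw":5,"delta_pos":[0,0,0.017],"turn":0}]'
python3 -m handwheel '[{"jaw":5,"delta_pos":[0,0,0.001],"turn":0},{"jaw":5,"delta_pos":[0,0,0.002],"turn":0},{"jaw":5,"delta_pos":[0,0,0.003],"turn":0},{"jaw":5,"delta_pos":[0,0,0.003],"turn":0}]'
```

```text
clock: 10.88
position: [0.4877, 0.1047, 0.0501]
ee_rot: [0.998, -0.066, -0.0, -0.0]
ft_force: [-0.7, 0.6, -0.9]
grip_width: 0.157
clock: 11.22
position: [0.4877, 0.1045, 0.047]
ee_rot: [0.998, -0.066, -0.0, 0.0]
ft_force: [0.5, 1.1, -1.0]
grip_width: 0.161
```

```bash
python3 -m handwheel '[{"jaw":5,"delta_pos":[0,0,0.001],"turn":0},{"jaw":5,"delta_pos":[0,0,0.001],"turn":0},{"jaw":5,"delta_pos":[0,0,0.001],"turn":0}]'
python3 -m handwheel '[{"jaw":5,"delta_pos":[0,0,0.001],"turn":0},{"jaw":5,"delta_pos":[0,0,0.001],"turn":0},{"jaw":5,"delta_pos":[0,0,0.001],"turn":0}]'
```

```text
clock: 11.47
position: [0.4879, 0.1047, 0.0467]
ee_rot: [0.998, -0.066, 0.0, 0.0]
ft_force: [-3.1, -1.5, 9.5]
grip_width: 0.159
clock: 11.72
position: [0.4881, 0.1048, 0.0466]
ee_rot: [0.998, -0.066, 0.0, 0.001]
ft_force: [-8.5, -2.4, 22.9]
grip_width: 0.158
```

Firm contact at z = 46.6 mm, the same height as in the rack (foot at 6 mm), so the spacer is on the floor. I release it.

```bash
python3 -m handwheel '[{"jaw":5,"delta_pos":[0,0,-0.0015],"turn":0},{"jaw":15,"delta_pos":[0,0,-0.0015],"turn":0},{"jaw":25,"delta_pos":[0,0,-0.0015],"turn":0},{"jaw":40,"delta_pos":[0,0,-0.0015],"turn":0},{"jaw":40,"delta_pos":[0,0,-0.0015],"turn":0},{"jaw":40,"delta_pos":[0,0,-0.0015],"turn":0},{"jaw":40,"delta_pos":[0,0,-0.0015],"turn":0}]'
python3 -m handwheel '[{"jaw":40,"delta_pos":[0,0,-0.02],"turn":0},{"jaw":40,"delta_pos":[0,0,-0.04],"turn":0},{"jaw":40,"delta_pos":[0,0,-0.07],"turn":0},{"jaw":40,"delta_pos":[0,0,-0.09],"turn":0},{"jaw":40,"delta_pos":[0,0,-0.09],"turn":0},{"jaw":40,"delta_pos":[0,0,-0.09],"turn":0}]'
python3 - <<'E'
from h import *
im=camera("scene")[:,:,::-1]; cv2.imwrite("pics/scene7.png",im)
cv2.imwrite("pics/c12.png",cv2.resize(im[160:240,310:410],None,fx=7,fy=7,interpolation=cv2.INTER_CUBIC))
c=np.array([519.1,44.2]); a=np.radians(-7.6); ex=np.array([np.cos(a),np.sin(a)]); ey=np.array([-np.sin(a),np.cos(a)])
print(c-ey)
go(*((c-ey-10*ey)/1000),.12,-7.6)
E
```

```text
clock: 12.3
position: [0.4877, 0.1046, 0.0465]
ee_rot: [0.998, -0.066, -0.0, 0.0]
ft_force: [-0.1, 0.4, 0.0]
grip_width: 0.465
clock: 12.8
position: [0.4884, 0.1045, 0.1373]
ee_rot: [0.998, -0.067, 0.001, 0.0]
ft_force: [-0.2, -0.1, -0.5]
grip_width: 0.466
[518.96774361  43.20878446]
pos [487.7 104.3 136.3] yaw -7.64 tilt z [ 2.e-04 -6.e-04 -1.e+00] -> delta [0.0391 0.0664 0.0164] turn -0.0002 clock 12.85 f [-0.   1.2 -0.2] grip 40.1
```

View pics/c12.png

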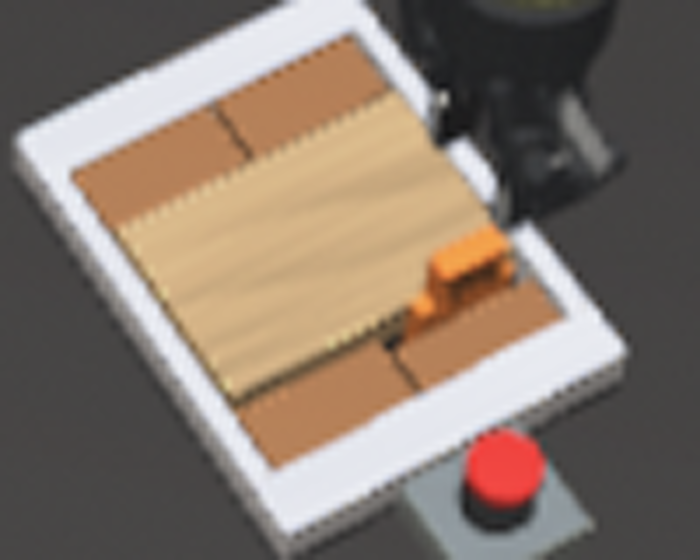

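The spacer stands in the wide joint, grip top at about (377,196) in the scene view, blade down between the boards and knob up. Now I press the middle board with shut fingers.

```bash
python3 -m handwheel '[{"jaw":0,"delta_pos":[0.039,0.066,-0.01],"turn":0},{"jaw":0,"delta_pos":[0.039,0.066,-0.01],"turn":0},{"jaw":0,"delta_pos":[0.039,0.066,-0.01],"turn":0},{"jaw":0,"delta_pos":[0.039,0.066,0.015],"turn":0},{"jaw":0,"delta_pos":[0.039,0.066,0.04],"turn":0},{"jaw":0,"delta_pos":[0.039,0.066,0.07],"turn":0},{"jaw":0,"delta_pos":[0.039,0.066,0.085],"turn":0},{"jaw":0,"delta_pos":[0.039,0.066,0.085],"turn":0},{"jaw":0,"delta_pos":[0.039,0.066,0.085],"turn":0},{"jaw":0,"delta_pos":[0.039,0.066,0.085],"turn":0}]'
python3 - <<'E'
from h import *
go(.519,.043,.030,-7.6)
E
```

```text
clock: 13.68
position: [0.5183, 0.0345, 0.0527]
ee_rot: [0.998, -0.066, 0.001, -0.0]
ft_force: [0.5, -0.2, 0.1]
grip_width: 0.002
pos [518.3  34.5  52.7] yaw -7.59 tilt z [ 1.2e-03  3.0e-04 -1.0e+00] -> delta [-0.0005 -0.0085  0.0227] turn 0.0 clock 13.6833 f [ 0.5 -0.2  0.1] grip 0.1
```

```bash
python3 -m handwheel '[{"jaw":0,"delta_pos":[0,0,0.008],"turn":0},{"jaw":0,"delta_pos":[0,0,0.013],"turn":0},{"jaw":0,"delta_pos":[0,0,0.016],"turn":0},{"jaw":0,"delta_pos":[0,0,0.019],"turn":0},{"jaw":0,"delta_pos":[0,0,0.021],"turn":0},{"jaw":0,"delta_pos":[0,0,0.023],"turn":0},{"jaw":0,"delta_pos":[0,0,0.023],"turn":0},{"jaw":0,"delta_pos":[0,0,0.023],"turn":0},{"jaw":0,"delta_pos":[0,0,0.023],"turn":0}]'
python3 -m handwheel '[{"jaw":0,"delta_pos":[0,0,0.001],"turn":0},{"jaw":0,"delta_pos":[0,0,0.002],"turn":0},{"jaw":0,"delta_pos":[0,0,0.002],"turn":0},{"jaw":0,"delta_pos":[0,0,0.002],"turn":0}]'
```

```text
clock: 14.43
position: [0.5181, 0.0338, 0.0301]
ee_rot: [0.998, -0.066, 0.0, 0.001]
ft_force: [-7.5, -2.2, 21.5]
grip_width: 0.002
clock: 14.77
position: [0.5182, 0.0338, 0.0298]
ee_rot: [0.998, -0.067, 0.0, 0.002]
ft_force: [-18.0, -5.9, 48.6]
grip_width: 0.003
```

```bash
python3 -m handwheel '[{"jaw":0,"delta_pos":[0,0,-0.0015],"turn":0},{"jaw":0,"delta_pos":[0,0,-0.0015],"turn":0},{"jaw":0,"delta_pos":[0,0,-0.0015],"turn":0},{"jaw":0,"delta_pos":[0,0,-0.0015],"turn":0}]'
python3 -m handwheel '[{"jaw":0,"delta_pos":[0,0,0],"turn":0},{"jaw":0,"delta_pos":[0,0,0],"turn":0},{"jaw":0,"delta_pos":[0,0,0],"turn":0},{"jaw":0,"delta_pos":[0,0,0],"turn":0},{"jaw":0,"delta_pos":[0,0,0],"turn":0},{"jaw":0,"delta_pos":[0,0,0],"turn":0}]'
python3 - <<'E'
from h import *
im=camera("scene")[:,:,::-1]; cv2.imwrite("pics/scene8.png",im)
cv2.imwrite("pics/c13.png",cv2.resize(im[90:250,240:410],None,fx=3.7,fy=3.7,interpolation=cv2.INTER_CUBIC))
cv2.imwrite("pics/c14.png",cv2.resize(im[170:240,320:410],None,fx=8,fy=8,interpolation=cv2.INTER_CUBIC))
go(.519,.043,.030,-7.6)
E
```

```text
clock: 15.1
position: [0.5181, 0.0338, 0.03]
ee_rot: [0.998, -0.066, 0.0, 0.001]
ft_force: [-10.7, -4.0, 28.3]
grip_width: 0.001
clock: 15.6
position: [0.5181, 0.0338, 0.03]
ee_rot: [0.998, -0.067, 0.0, 0.001]
ft_force: [-10.5, -4.0, 28.4]
grip_width: -0.001
pos [518.2  33.8  30. ] yaw -7.62 tilt z [ 6.e-04 -2.e-03 -1.e+00] -> delta [-0.0004 -0.0092 -0.    ] turn -0.0001 clock 15.65 f [-10.8  -2.7  27.9] grip -0.4
```

View pics/c13.png

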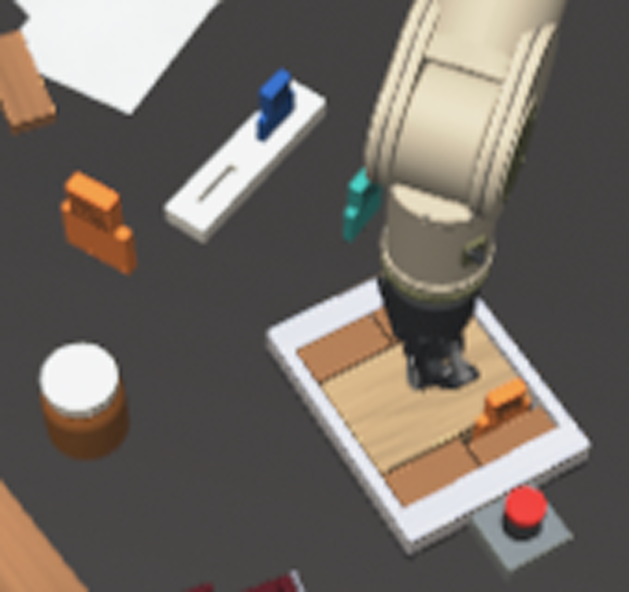

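View pics/c14.png

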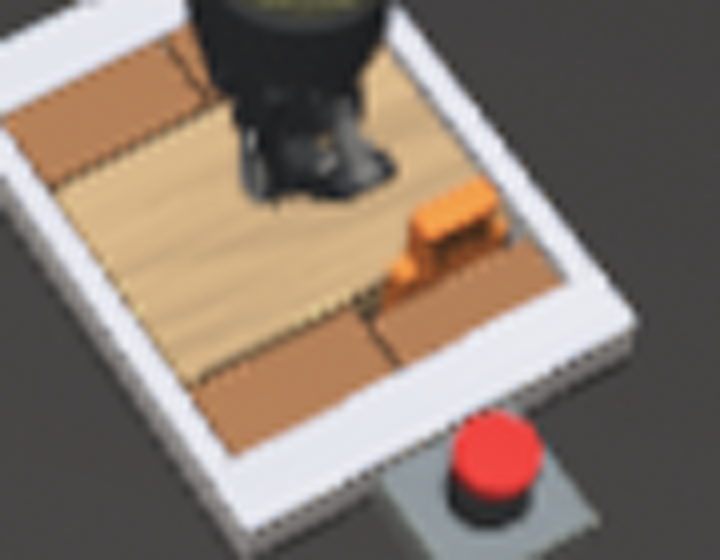

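The board is flush with the brown boards, the spacer stands in the joint at about (378,199), the knob is up, and the blue spacer is in the rack. Handing in.

```bash
python3 -c "
from workcell import *
print(hand_in())"
```

```text
the job is handed in; nothing more can be done
None
```

The job is handed in, with all three steps done in the order asked in about 15.7 s of the 59 s; `hand_in` gave no verdict.

- **Pump:** I pressed the red knob to its stop. The tip halted at 53.8 mm while the force rose to 44 N, and the picture afterwards shows the knob back up.
- **Spacer:** I took the small orange spacer from the rack and lowered it into the wide joint without contact. It met the floor at tool height 46.6 mm, against 46.8 mm when it stood in the rack. I let go of it there.
- **Middle board:** It is held at its stop with shut fingers. The tip is at z = 30.0 mm and holds a steady 28 N, and the picture shows the board flush. I had pressed it to 49 N before easing off.
- **Last picture:** The spacer is upright in the joint, the knob is up and the blue spacer is still in the rack. The turquoise and large orange ones and the jar have not visibly moved. I did not look again at the tape dispenser, screwdriver or clip.
- **Limits and disagreements:** The finger presses went above 40 N at the knob and briefly at the board. I took that limit to cover only the arm and the gripper's body. The two cameras disagreed by 1 to 2 mm on the jig's position, so I used a value between them. The insertion met no resistance there.

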